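# Load a tuning slide into the spring-flap alignment fixture

### The job

Get the brass tuning slide clamped in the alignment fixture: with one fingertip press the long bar beside the lane to hold the spring flap up, and meanwhile, with the other fingertip behind its U bend, push the slide along the bed under the flap until both leg ends are fully home against the end stop. Keep the bar pressed until the slide is home, so that the flap never scrapes the brass, then let go so that the flap springs down on the legs. Only push the slide flat along the bed, do not lift or tip it, and leave everything else on the bench where it is.

Things in the scene. Friction and masses are not known exactly. Their poses are not given: they have to be found in the camera images.
- fixture: Leg-alignment fixture fixed to the bench: grey-painted plate 234 x 112 x 10 mm. Origin: centre of its underside. x axis: along the lane, the way the slide is pushed, towards the end stop; y: across the lane, away from the press bar, towards the robot; z up. Fixture coordinates in mm below. Lane centred on y = 0, bed (plate top) at z = 10.
- stop_face (a point): Middle of the end stop's face, at fixture x = 97, y = 0, z = 18 (mm). The stop is a steel block 76 wide and 17 tall across the lane. A tongue 24 wide and 7.5 tall stands on the bed from x = 55 to the stop; the slide's legs pass either side of it.
- flap_mouth (a point): Where the lane enters under the flap: fixture x = 52, y = 0, on the bed (z = 10; mm). The flap covers the lane from here to x = 94. Steel guide rails 9.5 tall: straight and 71 apart from here to the stop, flared to 95 apart at x = 12. Nearer the open end the bed has no rails.
- flap (a joint): Spring-closed steel flap, hinged along fixture x at y = -50, z = 24.5 mm. 0 rad = shut on the empty lane, its edge blocking the legs; 0.10 = resting on the slide; from 0.16 up the slide passes freely; 0.40 = wide open, end of travel. Pushing the press bar down opens it (about 8 N at the bar's middle line opens it fully); let go, the spring shuts it.
- press_bar (a point): On the middle line of the press bar's top face. The bar is the flap's tail: flat steel, 26 wide, along the lane from fixture x = -131 to 94, middle line at y = -72 (mm). This point: x = -70, z about 22.5 with the flap shut, 19 when the flap just clears the slide, 14 at the end of travel. Press anywhere along it; a fingertip slides along it.
- slide: Brass tuning slide, a U of tube 116 long, 70 wide over its two legs, 16 thick (18 at the ferrules; mm), about 120 g, lying flat on the bed before the flap, legs towards it. Origin: centre of its underside. y axis: along the legs to their open ends, 56 from the origin; legs' middle lines at x = -25 and 25. Fully home the origin is at fixture x = 41.
- slide_crown (a point): Outermost point of the slide's U bend, where it is pushed: on its centre line, 58 mm behind its origin, 8 mm above its underside (half its height). Fully home it is at fixture x = -17 mm, 69 mm short of the flap's front edge.
- file_a: Needle file with a turned handle, 218x18x18, lying along the robot's side of the fixture (mm). Origin: centre of its underside. Bystander.
- mouthpiece_0: Brass trombone mouthpiece, 28 across and 82 tall, standing on its rim beyond the end stop (mm). Origin: centre of its underside. Bystander.
- brass_tube_1: Short brass tube, 17 across and 110 long, lying across the infeed end of the fixture (mm). Origin: centre of its underside. Bystander.
- flux_tin: Shallow round tin, 72 across and 29 tall, beyond the end stop (mm). Origin: centre of its underside. Bystander.
- oil_bottle: Slim bottle with a needle cap, 33 across and 119 tall, at the left (mm). Origin: centre of its underside. Bystander.

How it is judged:
By the outcome, as a careful person would: the job done as asked, in the order asked, and still so for the second after the job is handed in, with the robot touching nothing.
It also fails if it takes over 40 s, if anything falls off the work surface, if the arm or the gripper's body presses on something with over 40 N, if the wrist force passes 120 N, or if a joint passes its speed limit or range.

### The arm

A 7-joint arm with a two-finger parallel gripper is mounted at the origin on the work surface; the furniture and walls round the work are solid. World frame = base frame: x ahead of the robot, y to its left, z up, the work surface at z = 0. Lengths are in m, angles in rad, forces in N, time in s.
With the tool pointing down it reaches from about 0.4 to 0.75 m from the base axis. Payload 19.5 kg.
Tool frame: the origin (TCP) lies on the centre line of the jaws, within the pads' length; the fingertips stand 14 mm ahead of it and the grasp point (between the pads) lies 5 mm behind it (bot.nose_length is the distance from the TCP to the fingertips, in m); z points along the fingers, y is the line along which they close (so a half turn about z gives the same grasp; the last joint's range is limited). The gripper opens to 85 mm and grips with 20 to 120 N. Pads are 22 mm wide; open, the fingers measure 114 mm over their backs; the gripper's body (76 mm by 85 mm) begins 54 mm behind the grasp point. The pads swing forward as they close: fully open they stand 13 mm farther back than shut.
Start: joints at [-0.042, 0.707, -0.028, 1.485, 0.022, 0.951, -0.075], TCP at [0.575, 0, 0.217] pointing down, gripper open.
Joint ranges: [-2.71, 2.71], [-0.32, 2.16], [-1.57, 1.52], [0, 2.45], [-1.46, 4.6], [0, 2.02], [-2.83, 2.83]. Speed limits (rad/s): [1.89, 1.89, 2.57, 2.57, 3.01, 3.01, 3.01].

### API

Orientations are given as a rotation vector (axis times angle).
In Python, from station import sensors, capture, camera_info, bot gives the robot as it stands.
- The arm moves only by the tool drive_tool, never from a script. Its argument "motion" is a list of rows, each a list of 6 numbers: the shift along the tool's x, y, z in cm, then the turn, a rotation vector about the tool's x, y, z in degrees. A call has 1 to 20 rows; each row shifts and turns the commanded pose from where the row before left it, along the tool's axes as they then stand; what a row does not reach is not made up. A row lasts 1/12 s, in which the tool goes at most 41.7 mm and 7.16 degrees, less where a joint would pass 70% of its speed; a pose out of reach is approached as far as the arm can. A call with a gripper value outside its range is refused whole. "claw" is the opening, from 0 (shut) to 1 (fully open), set as the call begins (left out, the last holds). The fingers move at their own pace and stop on an object; "grip_force" is the grip in N (left out, the last holds). Time passes only in rows, so rows that do not move let the fingers close. It gives the time, the measured TCP pose, the force, the opening and the grip force at its end, in the units of the state.
- sensors.get_state(): the state, without advancing time (a new reading comes with each control period).
- capture(name): name is "scene" or "side" or "wrist"; returns the picture (384x512x3 uint8, red, green, blue); there is no depth.
- camera_info(name): a dict with "intrinsics" (3x3 intrinsics, pixels), "dist" ([k1, k2, p1, p2, k3] as OpenCV has them; the pictures are not rectified), "eye" and "orientation" of the camera in the world; the wrist camera has in their place "mount" (4x4, takes a point from camera to tool coordinates, whose origin is the TCP and whose axes are the flange's). Camera axes: x right, y down, z forward; pixel columns grow to the right and rows downward; lengths in m; the calibration is good to about 2 mm. A picture is of the moment at which its call begins: read the wrist's pose just before it. camera_info takes no time and is no camera call.
- bot.job_done(): hands the job in; it is judged then, once.
The state is a dict: "t": time; "joints": joint angles; "joint_vel": joint speeds; "effort": joint torques, N m; "tool_pos": TCP position; "ee_rot": TCP orientation; "ft_force": force on the tool from outside, world axes, zero at the start; "wrist_torque": the same for the moment, N m; "gripper_width": opening from 0.0 (shut) to 1.0 (fully open); "finger_force": force on a finger pad.
Only numpy, scipy, OpenCV 4.12 (cv2) and the standard library are available. Lean on these libraries where they do the work, as an engineer would, in place of code of your own. Each camera call takes 0.05 s, during which the arm holds its last target. There are 200 camera calls.

## Working session

There is one attempt and no reset: what is moved stays moved. The work goes in short steps, Python scripts to look and compute and a tool call to move; the robot and the scene stay as the last step left them, time stands still between calls to the robot, and variables do not carry over. Pictures are saved under pics/ and viewed, at most 10 in all, crops included, and the job is handed in when it is done.

Besides the shell and the picture viewer there is one more tool, called as name(argument=value, ...) on one line, values as JSON. drive_tool: Moves the arm, as the interface text tells. Its arguments: {"type":"object","properties":{"motion":{"type":"array"},"claw":{"type":"number"},"grip_force":{"type":"number"}},"required":["motion"]}

```bash
mkdir -p pics; ls
python3 - <<'E'
from station import sensors,capture,camera_info,bot
import cv2,numpy as np
np.set_printoptions(precision=4,suppress=True)
for n in("scene","side"):
    cv2.imwrite(f"pics/{n}0.png",cv2.resize(capture(n)[:,:,::-1],(800,600),interpolation=cv2.INTER_CUBIC)); print(n,camera_info(n))
print(camera_info("wrist")); print(sensors.get_state(),bot.nose_length)
E
```

```text
pics
scene {'intrinsics': array([[417.5145,   0.    , 250.5613],
       [  0.    , 417.5145, 203.4566],
       [  0.    ,   0.    ,   1.    ]]), 'dist': array([-0.0995,  0.    ,  0.    ,  0.    ,  0.    ]), 'eye': array([-0.2248,  0.7099,  0.6773]), 'orientation': array([-1.0763,  2.273 , -1.1498])}
side {'intrinsics': array([[448.3737,   0.    , 252.9679],
       [  0.    , 448.3737, 191.0617],
       [  0.    ,   0.    ,   1.    ]]), 'dist': array([-0.171,  0.   ,  0.   ,  0.   ,  0.   ]), 'eye': array([ 0.4351, -0.7812,  0.7871]), 'orientation': array([-2.234 ,  0.0168, -0.032 ])}
{'intrinsics': array([[324.6683,   0.    , 256.1844],
       [  0.    , 324.6683, 196.9246],
       [  0.    ,   0.    ,   1.    ]]), 'dist': array([0.0259, 0.    , 0.    , 0.    , 0.    ]), 'mount': array([[-0.0007, -0.9559, -0.2938,  0.0754],
       [ 1.    , -0.0006, -0.0005, -0.001 ],
       [ 0.0003, -0.2938,  0.9559, -0.1564],
       [ 0.    ,  0.    ,  0.    ,  1.    ]])}
{'t': 0.1, 'joints': array([-0.0417,  0.707 , -0.0276,  1.4849,  0.022 ,  0.9509, -0.0755]), 'joint_vel': array([ 0.    , -0.0028, -0.0006, -0.0017,  0.0001,  0.0006,  0.0008]), 'effort': array([ -0.0001, -88.4292,   1.2356, -23.6457,   0.017 ,   0.005 ,
        -0.    ]), 'tool_pos': array([ 0.5747, -0.    ,  0.2167]), 'ee_rot': array([-2.221 , -2.2209,  0.0011]), 'ft_force': array([ 0.4316, -0.1229, -0.5889]), 'wrist_torque': array([-0.0104,  0.0214, -0.0201]), 'finger_force': 0.0, 'gripper_width': 1.0001279838314827} 0.014
```

View pics/scene0.png

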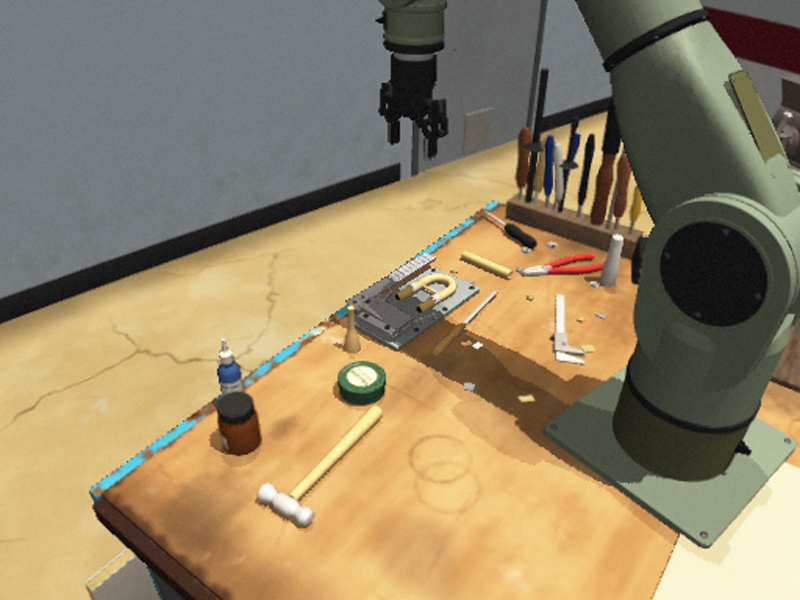

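View pics/side0.png

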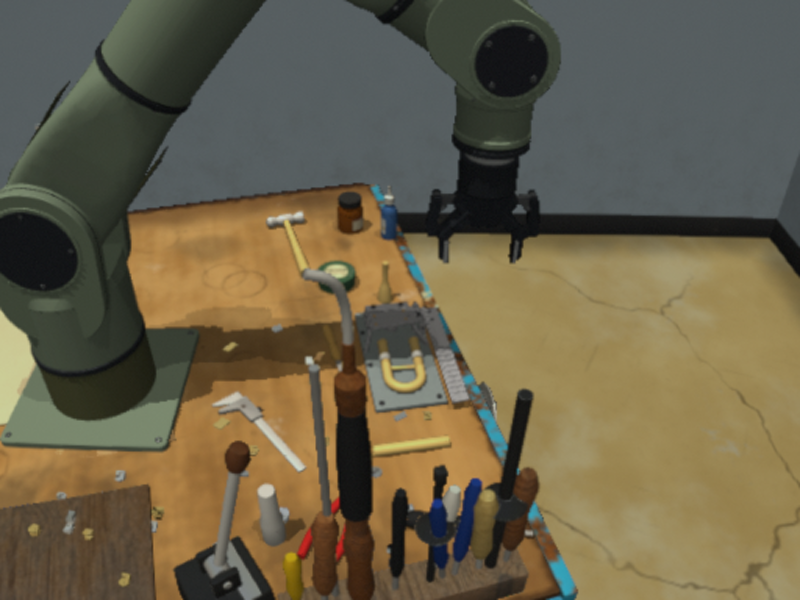

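The fixture lies with its lane roughly along world +y, and the press bar is on the far side (+x). Next I'll take the wrist view.

```bash
cat > h.py <<'E'
import cv2,numpy as np
from station import sensors,capture,camera_info,bot
from scipy.spatial.transform import Rotation as R
np.set_printoptions(precision=4,suppress=True)
def cam(n,st=None):
    i=camera_info(n)
    if n!="wrist": return i,R.from_rotvec(i["orientation"]).as_matrix(),np.array(i["eye"])
    st=st or sensors.get_state(); r=R.from_rotvec(st["ee_rot"]).as_matrix(); m=np.array(i["mount"])
    return i,r@m[:3,:3],r@m[:3,3]+st["tool_pos"]
def plane(c,uv,z):
    i,r,e=c; p=cv2.undistortPoints(np.array(uv,float).reshape(-1,1,2),i["intrinsics"],i["dist"]).reshape(-1,2)
    d=np.c_[p,np.ones(len(p))]@r.T; s=(z-e[2])/d[:,2]; return e+d*s[:,None]
def proj(c,P):
    i,r,e=c; q=(np.atleast_2d(P)-e)@r
    return cv2.projectPoints(q,np.zeros(3),np.zeros(3),i["intrinsics"],i["dist"])[0].reshape(-1,2)
def snap(n,f,box=None,size=(800,600)):
    a=capture(n)[:,:,::-1]
    if box: a=a[box[1]:box[3],box[0]:box[2]]
    cv2.imwrite("pics/"+f,cv2.resize(a,size,interpolation=cv2.INTER_CUBIC))
E
python3 - <<'E'
from h import *
# side picture: plate near corners, slide crown; scene: same
print(plane(cam("side"),np.array([[375,408],[446,403],[404,390]])/1.5625,.01))
print(plane(cam("scene"),np.array([[480,288],[397,346]])/1.5625,.01))
snap("wrist","w0.png")
E
```

```text
[[ 0.4349 -0.0546  0.01  ]
 [ 0.5429 -0.0452  0.01  ]
 [ 0.4799 -0.0169  0.01  ]]
[[ 0.4316 -0.0535  0.01  ]
 [ 0.3982  0.1737  0.01  ]]
```

View pics/w0.png

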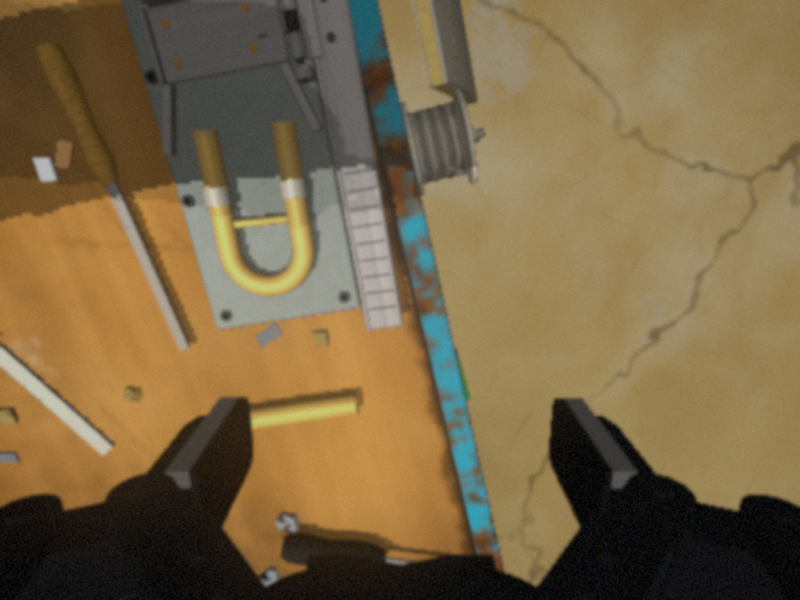

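The wrist view shows the whole infeed: the crown's outer edge is at about (270,296), the leg ends at (205,130) and (285,122), and the plate's near corners at (218,328) and (358,306). The bar's end runs from (368,328) to (401,325).

Run:
```python
from h import *
c=cam("wrist");s=1.5625
P=plane(c,np.array([[218,328],[358,306],[123,0]])/s,.01)[:,:2]
B=plane(c,np.array([[368,328],[401,325],[341,168],[371,166]])/s,.0225)[:,:2]
S=plane(c,np.array([[270,296],[205,130],[285,122],[218,222],[308,215]])/s,.018)[:,:2]
print(P,B,S)
d=P[2]-P[0];ang=np.arctan2(d[1],d[0]);e=P[1]-P[0];print("edge yaw",np.degrees(ang),"near edge",np.degrees(np.arctan2(e[1],e[0]))+90,np.linalg.norm(e))
print("bar yaws",[np.degrees(np.arctan2(*(B[j+2]-B[j])[::-1])) for j in(0,1)])
m=(S[1]+S[2])/2-S[0];print("slide yaw",np.degrees(np.arctan2(m[1],m[0])),np.linalg.norm(m))
V=plane(c,np.array([[405,100],[420,190],[482,135]])/s,.0)[:,:2];print("vise",V)
```

```text
[[ 0.4356 -0.0523]
 [ 0.5418 -0.035 ]
 [ 0.4009  0.1643]] [[ 0.5498 -0.048 ]
 [ 0.574  -0.0457]
 [ 0.5341  0.0648]
 [ 0.5541  0.0661]] [[ 0.4788 -0.0249]
 [ 0.4452  0.0884]
 [ 0.498   0.0936]
 [ 0.447   0.0284]
 [ 0.5096  0.0333]]
edge yaw 99.10971380335597 near edge 99.27683142604201 0.1076122216176471
bar yaws [np.float64(97.93753575928463), np.float64(100.09804051118262)]
slide yaw 93.59355339893382 0.1161602377550179
vise [[0.5768 0.1086]
 [0.5876 0.0489]
 [0.6303 0.086 ]]
```

drive_tool(motion=[[-2.4,-2.9,0,0,0,0],[-2.4,-2.9,0,0,0,0],[0,0,3.3,0,0,0],[0,0,3.2,0,0,0],[0,0,3.2,0,0,0],[0,0,3.0,0,0,0],[0,0,0,0,0,0]], claw=0.75)

```text
t: 0.73
tool_pos: [0.5148, -0.0478, 0.0859]
ee_rot: [-2.218, -2.218, 0.007]
ft_force: [-1.1, -0.3, -1.9]
gripper_width: 0.749
finger_force: 0.0
```

Run:
```python
from h import *
s=sensors.get_state();print(s["t"],s["tool_pos"],s["ee_rot"],s["gripper_width"],s["ft_force"],bot.nose_length)
snap("wrist","w1.png")
```

```text
0.7333 [ 0.5148 -0.0478  0.0859] [-2.2177 -2.2181  0.0069] 0.7491539538180415 [-1.0885 -0.3443 -1.8599] 0.014
```

View pics/w1.png

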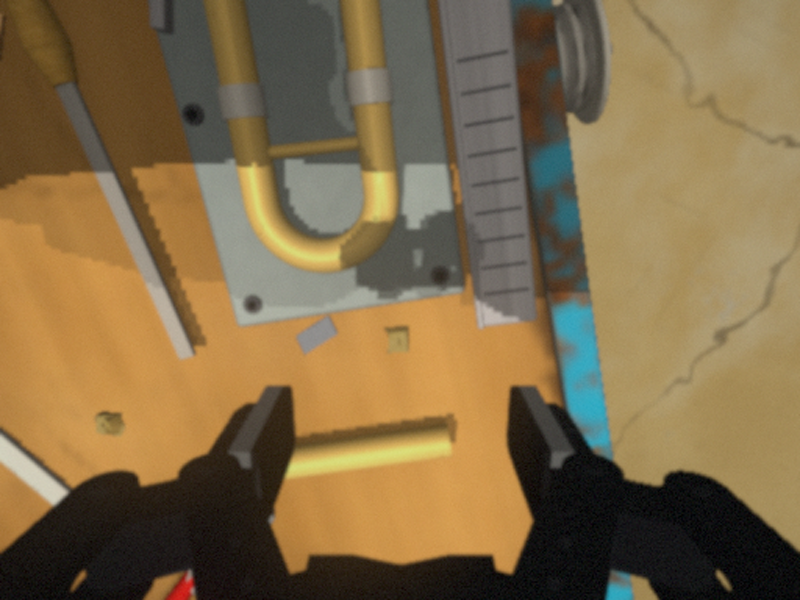

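The closer view shows the crown edge at (328,271), plate corners at (240,326) and (465,291), and the bar end from (480,327) to (535,320). The left fingertip spans about 265–293 at row 387, and the right one 509–540.

Run:
```python
from h import *
s=sensors.get_state();c=cam("wrist",s);k=1.5625
f=lambda a,z:plane(c,np.array(a)/k,z)[:,:2]
P=f([[240,326],[465,291],[160,30]],.01);B=f([[480,327],[535,320],[440,0],[515,5]],.0225)
S=f([[328,271],[205,0],[251,0],[342,0],[382,0],[222,100],[386,100]],.018)
print(P,B,S,sep="\n")
for a,b in((P[0],P[2]),(B[0],B[2]),(B[1],B[3])): print(np.degrees(np.arctan2(*(b-a)[::-1])))
e=P[1]-P[0];print("near",np.degrees(np.arctan2(e[1],e[0]))+90)
r=R.from_rotvec(s["ee_rot"]).as_matrix()
for z in(.014,.009,.004):
  q=np.array([[x,y,z] for x in(-.011,.011) for y in(-.0465,-.032,.032,.0465)])@r.T+s["tool_pos"]
  print(z,(proj(c,q)*k).round().tolist())
```

```text
[[ 0.4359 -0.0542]
 [ 0.5454 -0.0364]
 [ 0.4156  0.0746]]
[[ 0.5514 -0.0503]
 [ 0.5765 -0.0468]
 [ 0.5297  0.0826]
 [ 0.5585  0.0807]]
[[ 0.4813 -0.0248]
 [ 0.4381  0.0835]
 [ 0.456   0.0836]
 [ 0.4916  0.0837]
 [ 0.5073  0.0837]
 [ 0.4407  0.0475]
 [ 0.5085  0.0477]]
98.92089084832467
99.24984401422977
98.005497427355
near 99.24658507587597
0.014 [[278.0, 395.0], [317.0, 395.0], [490.0, 395.0], [529.0, 395.0], [273.0, 340.0], [314.0, 340.0], [493.0, 340.0], [533.0, 340.0]]
0.009 [[274.0, 402.0], [315.0, 402.0], [492.0, 402.0], [532.0, 402.0], [270.0, 345.0], [312.0, 345.0], [495.0, 345.0], [537.0, 345.0]]
0.004 [[271.0, 409.0], [312.0, 408.0], [494.0, 408.0], [536.0, 408.0], [266.0, 350.0], [309.0, 350.0], [498.0, 350.0], [541.0, 350.0]]
```

drive_tool(motion=[[1.4,-2.4,0,0,0,0],[1.4,-2.4,0,0,0,0],[1.4,-2.4,0,0,0,0],[1.4,-2.2,0,0,0,0],[0,0,0,0,0,0],[0,0,2.0,0,0,0],[0,0,1.6,0,0,0],[0,0,1.0,0,0,0],[0,0,0,0,0,0]], claw=0)

```text
t: 1.53
tool_pos: [0.4235, 0.008, 0.0441]
ee_rot: [2.221, 2.222, 0.0]
ft_force: [0.4, 0.1, 0.3]
gripper_width: -0.002
finger_force: 0.0
```

Run:
```python
from h import *
s=sensors.get_state();print(s["t"],s["tool_pos"],s["ee_rot"],s["gripper_width"],s["ft_force"])
snap("wrist","w2.png")
```

```text
1.5333 [0.4235 0.008  0.0441] [2.2213 2.2215 0.0002] -0.0020193631914250977 [0.3512 0.0842 0.2517]
```

View pics/w2.png

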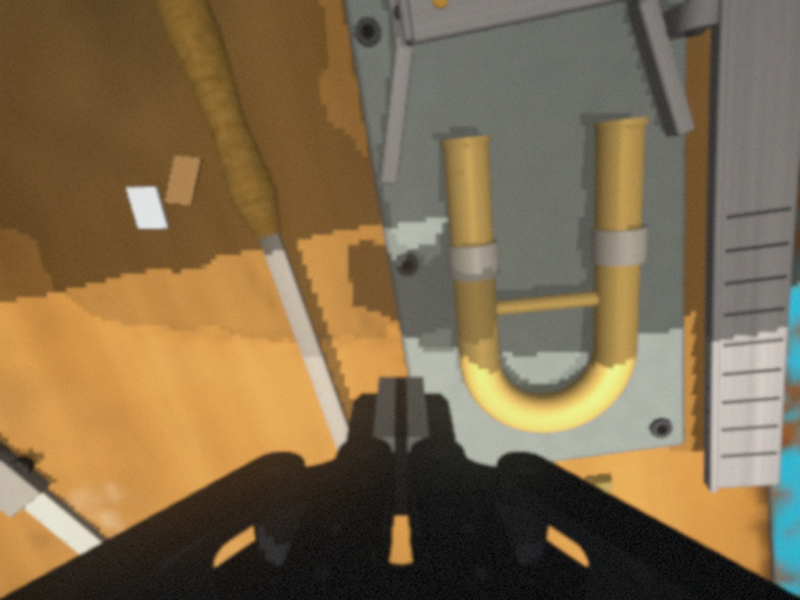

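The closed fingertip sits at px 378–423, row 378, just left of the bend, whose outer edge is at about (462,365). The file is clear of the fingers on the left.

Run:
```python
from h import *
s=sensors.get_state();c=cam("wrist",s);k=1.5625
r=R.from_rotvec(s["ee_rot"]).as_matrix()
q=np.array([[x,y,.014] for x in(-.011,0,.011) for y in(-.01,.01)])@r.T+s["tool_pos"]
print((proj(c,q)*k).round().tolist())
print(plane(c,np.array([[378,378],[423,378]])/k,s["tool_pos"][2]-.014))
print(plane(c,np.array([[462,365],[545,433],[637,360],[443,142],[646,122]])/k,.018))
print(plane(c,np.array([[345,440],[270,240]])/k,.009))
```

```text
[[376.0, 395.0], [430.0, 395.0], [376.0, 368.0], [431.0, 368.0], [375.0, 340.0], [431.0, 340.0]]
[[0.4142 0.004  0.0308]
 [0.4308 0.004  0.0308]]
[[ 0.4466  0.0036  0.018 ]
 [ 0.4814 -0.0264  0.018 ]
 [ 0.5143  0.0057  0.018 ]
 [ 0.4371  0.0864  0.018 ]
 [ 0.5053  0.0924  0.018 ]]
[[ 0.3986 -0.0352  0.009 ]
 [ 0.3729  0.0512  0.009 ]]
```

drive_tool(motion=[[0.2,0,0.8,0,0,0],[0,0,0.6,0,0,0],[0,0,0,0,0,0],[0,0.5,0,0,0,0],[0,0.5,0,0,0,0],[0,0.3,0,0,0,0],[0,0.3,0,0,0,0],[0,0.2,0,0,0,0],[0,0,0,0,0,0]])

```text
t: 2.33
tool_pos: [0.4414, 0.01, 0.0302]
ee_rot: [2.221, 2.221, 0.0]
ft_force: [-0.6, -0.1, -0.5]
gripper_width: 0.002
finger_force: 0.0
```

Run:
```python
from h import *
s=sensors.get_state();print(s["t"],s["tool_pos"],s["ee_rot"],s["gripper_width"],s["ft_force"])
snap("wrist","w3.png")
```

```text
2.3333 [0.4414 0.01   0.0302] [2.2215 2.2211 0.0004] 0.0019327502169195177 [-0.6278 -0.0644 -0.5489]
```

View pics/w3.png

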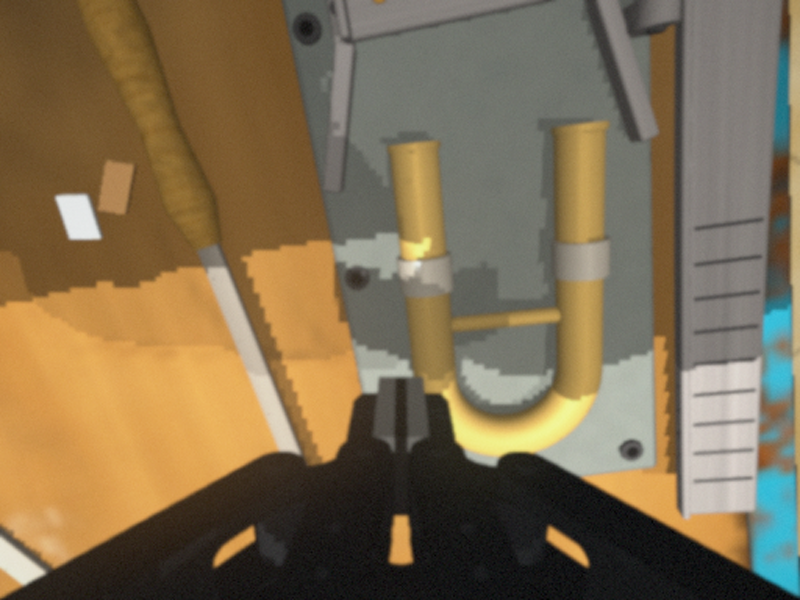

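The finger is now against the bend's left side. The leg ends are at (390–438,145) and (553–607,127), the plate's left edge runs from (287,0) to (355,350), and the bar spans (685–755,512) at its near end to (680–775,0).

Run:
```python
from h import *
s=sensors.get_state();c=cam("wrist",s);k=1.5625
f=lambda a,z:plane(c,np.array(a)/k,z)[:,:2]
yaw=lambda a,b:np.degrees(np.arctan2(*(b-a)[::-1]))
P=f([[355,350],[287,0],[654,466]],.01);print("plate",P,yaw(P[0],P[1]))
B=f([[685,515],[755,510],[680,0],[775,0]],.0225);print("bar",B,yaw(B[0],B[2]),yaw(B[1],B[3]))
S=f([[390,147],[607,125],[412,335],[602,340],[502,457]],.018);print("S",S,yaw(S[2],S[0]),yaw(S[3],S[1]))
T=np.radians(99);fx=np.array([np.cos(T),np.sin(T)]);fy=np.array([-fx[1],fx[0]])
# fixture origin from plate left edge (y=56), near edge (x=-117), bar mid (y=-72)
bm=(B[0]+B[1])/2
for n,p in(("ends",(S[0]+S[1])/2),("rear",(S[2]+S[3])/2),("crown",S[4])):
    print(n,"y from bar line-72:",(p-bm)@fy*1000-72,"y from left edge:",(p-P[0])@fy*1000+56,"x from bar end",(p-bm)@fx*1000-131)
print(f([[378,378],[423,378]],.017))
```

```text
plate [[ 0.4231  0.0145]
 [ 0.4056  0.129 ]
 [ 0.5411 -0.0351]] 98.66838632657011
bar [[ 0.5486 -0.0479]
 [ 0.5742 -0.0453]
 [ 0.5187  0.1254]
 [ 0.5449  0.1249]] 99.77393254297372 99.76118450251298
S [[ 0.4368  0.0867]
 [ 0.5043  0.0929]
 [ 0.4441  0.0234]
 [ 0.5112  0.0215]
 [ 0.4787 -0.026 ]] 96.62061920704244 95.52152023647604
ends y from bar line-72: -3.61126628599537 y from left edge: -2.672976672464962 x from bar end 17.92798302065475
rear y from bar line-72: -0.1150073600488497 y from left edge: 0.8232822534815725 x from bar end -49.653376968140094
crown y from bar line-72: 6.46144106670981 y from left edge: 7.399730680240211 x from bar end -97.68956472052977
[[0.4318 0.0064]
 [0.4483 0.0064]]
```

drive_tool(motion=[[0,0.3,0,0,0,0],[0,0,0,0,0,0],[0,-0.6,0,0,0,0],[0,-0.6,0,0,0,0],[0,0,-2.5,0,0,0],[0,0,-2.5,0,0,0],[0,0,0,0,0,0],[-1.2,2.3,0,0,0,0],[-1.2,2.3,0,0,0,0],[-1.2,2.4,0,0,0,0],[-1.3,2.3,0,0,0,0],[0,0,0,0,0,-4],[0,0,0,0,0,-3],[0,0,1.0,0,0,0],[0,0,1.0,0,0,0],[0,0,0,0,0,0]], claw=0.65)

```text
t: 3.72
tool_pos: [0.5237, -0.0388, 0.0578]
ee_rot: [-2.082, -2.349, 0.003]
ft_force: [-0.0, 1.1, -0.6]
gripper_width: 0.65
finger_force: 0.0
```

Run:
```python
from h import *
s=sensors.get_state();print(s["t"],s["tool_pos"],s["ee_rot"],s["gripper_width"],s["ft_force"])
r=R.from_rotvec(s["ee_rot"]).as_matrix();print(r)
snap("wrist","w4.png")
```

```text
3.7167 [ 0.5237 -0.0388  0.0578] [-2.082  -2.3495  0.003 ] 0.6503252636334708 [-0.0235  1.1089 -0.6221]
[[-0.1203  0.9927 -0.003 ]
 [ 0.9927  0.1203  0.0002]
 [ 0.0005 -0.003  -1.    ]]
```

View pics/w4.png

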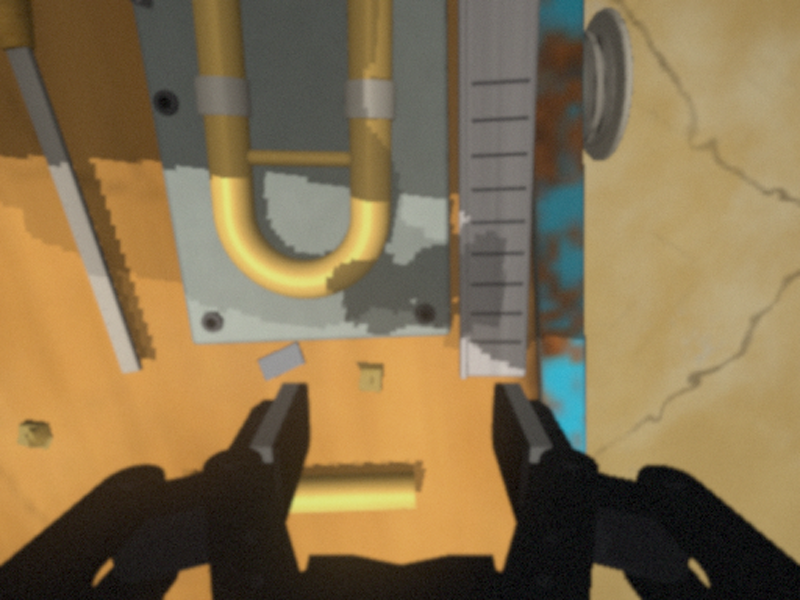

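The slide is now nearly parallel to the plate. The crown edge is at (303,299), the plate corners at (195,342) and (450,328), the bar end at (462–525,375), and the fingertips at (283–307,384) and (494–520,384).

Run:
```python
from h import *
s=sensors.get_state();c=cam("wrist",s);k=1.5625
f=lambda a,z:plane(c,np.array(a)/k,z)[:,:2]
T=np.radians(99);fx=np.array([np.cos(T),np.sin(T)]);fy=np.array([-fx[1],fx[0]])
P=f([[195,342],[450,328],[135,0]],.01);B=f([[462,377],[525,374],[461,0],[539,0]],.0225)
bm=(B[0]+B[1])/2
O=(bm+.131*fx+.072*fy+ (P[0]+P[1])/2+.117*fx)/2
g=lambda p:np.c_[(p-O)@fx,(p-O)@fy]*1000
print("O",O,"plate",g(P),"bar",g(B),sep="\n")
print("slide",g(f([[303,299],[192,0],[391,0],[213,180],[390,180]],.018)),sep="\n")
for d in(.004,.009,.014): print("tips",d,g(f([[283,384],[307,384],[494,384],[520,384]],s["tool_pos"][2]-d)))
print("tcp",g(s["tool_pos"][None,:2]))
```

```text
O
[0.4711 0.0718]
plate
[[-117.3095   54.7181]
 [-114.8937  -55.1361]
 [  11.6466   55.0317]]
bar
[[-132.1317  -58.8174]
 [-131.665   -84.7646]
 [   4.8857  -58.4684]
 [   3.7819  -84.2737]]
slide
[[-97.5016   4.8531]
 [  9.0629  32.2738]
 [  6.909  -35.1926]
 [-49.8679  34.2083]
 [-52.1469 -32.2974]]
tips 0.004 [[-117.5131    6.7889]
 [-117.822    -1.5082]
 [-120.1173  -66.2424]
 [-120.4192  -75.2074]]
tips 0.009 [[-119.8619    8.1569]
 [-120.1804   -0.3987]
 [-122.5473  -67.1499]
 [-122.8585  -76.3942]]
tips 0.014 [[-122.2107    9.5249]
 [-122.5388    0.7108]
 [-124.9772  -68.0573]
 [-125.2979  -77.581 ]]
tcp [[-117.5276  -34.9132]]
```

drive_tool(motion=[[0,0,1.5,0,0,0],[0,0,1.0,0,0,0],[0,0,0.6,0,0,0],[0,0,0,0,0,0],[0,0,0,0,0,0]])

```text
t: 4.18
tool_pos: [0.5248, -0.039, 0.029]
ee_rot: [-2.082, -2.352, 0.001]
ft_force: [0.2, 0.1, 0.1]
gripper_width: 0.652
finger_force: 0.0
```

drive_tool(motion=[[0,0,0.3,0,0,0],[0,0,0,0,0,0]])

```text
t: 4.35
tool_pos: [0.5251, -0.039, 0.0261]
ee_rot: [2.082, 2.353, 0.0]
ft_force: [-0.0, 0.5, -0.9]
gripper_width: 0.648
finger_force: 0.0
```

drive_tool(motion=[[0,0,0.3,0,0,0],[0,0,0,0,0,0]])

```text
t: 4.52
tool_pos: [0.5249, -0.039, 0.0229]
ee_rot: [-2.082, -2.353, 0.0]
ft_force: [-0.2, 0.4, 0.3]
gripper_width: 0.646
finger_force: 0.0
```

drive_tool(motion=[[0,0,0.2,0,0,0],[0,0,0,0,0,0]])

```text
t: 4.68
tool_pos: [0.5249, -0.039, 0.0208]
ee_rot: [-2.082, -2.353, 0.0]
ft_force: [-0.6, 0.1, 0.5]
gripper_width: 0.652
finger_force: 0.0
```

Run:
```python
from h import *
a=capture("wrist")[:,:,::-1][150:330,90:390]; b=capture("side")[:,:,::-1][170:280,200:330]
a=cv2.resize(a,(500,300),interpolation=cv2.INTER_CUBIC);b=cv2.resize(b,(500,300)[:1]+(423,),interpolation=cv2.INTER_CUBIC)[:300]
c=capture("scene")[:,:,::-1][130:230,200:330]
c=cv2.resize(c,(390,300),interpolation=cv2.INTER_CUBIC);b=cv2.resize(capture("side")[:,:,::-1][180:280,200:330],(390,300),interpolation=cv2.INTER_CUBIC)
o=np.zeros((600,790,3),np.uint8);o[:300,:500]=a;o[300:,:390]=b;o[300:,400:790]=c
cv2.imwrite("pics/c5.png",o)
```

View pics/c5.png

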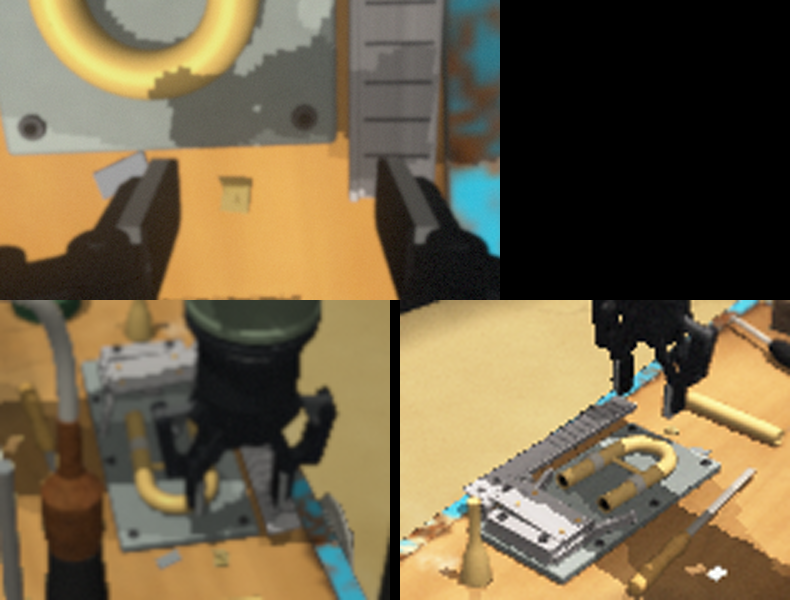

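The wrist crop puts the right fingertip at the bar's very end, row 158. In the scene crop both tips, at (625,390) and (670,415), hang clearly above the bar, so they are higher than I assumed. I'll triangulate them.

Run:
```python
from h import *
from scipy.optimize import least_squares
w,sc=cam("wrist"),cam("scene"); s=sensors.get_state();r=R.from_rotvec(s["ee_rot"]).as_matrix()
for n,a,b in(("push",(193,245),(290,168)),("bar",(321,245),(275,160))):
    q=least_squares(lambda p:np.r_[proj(w,p)[0]-a,proj(sc,p)[0]-b],[.5,-.04,.02])
    print(n,q.x,"tool frame",r.T@(q.x-s["tool_pos"]),"res",q.fun)
```

```text
push [ 0.4934 -0.0336  0.0388] tool frame [ 0.0092 -0.0307 -0.0177] res [-0.1903  0.3173 -2.0608  1.1164]
bar [ 0.5513 -0.0239  0.0443] tool frame [ 0.0118  0.028  -0.0232] res [-0.3003  0.3255 -2.8678  0.5159]
```

drive_tool(motion=[[0,0,0,0,0,0],[0,0,0.5,0,0,0],[0,0,0.5,0,0,0],[0,0,0,0,0,0]], claw=0.78)

```text
t: 5.22
tool_pos: [0.5245, -0.039, 0.01]
ee_rot: [-2.081, -2.352, 0.001]
ft_force: [-1.1, 0.0, -0.9]
gripper_width: 0.78
finger_force: 0.0
```

drive_tool(motion=[[0,0,0.4,0,0,0],[0,0,0,0,0,0]])

```text
t: 5.38
tool_pos: [0.5247, -0.0389, 0.0064]
ee_rot: [-2.081, -2.353, 0.001]
ft_force: [0.4, 0.3, -1.0]
gripper_width: 0.778
finger_force: 0.0
```

drive_tool(motion=[[0,0,0.3,0,0,0],[0,0,0,0,0,0]])

```text
t: 5.55
tool_pos: [0.5248, -0.039, 0.0037]
ee_rot: [-2.081, -2.353, 0.001]
ft_force: [0.2, 0.1, -0.6]
gripper_width: 0.778
finger_force: 0.0
```

drive_tool(motion=[[0,0,0.2,0,0,0],[0,0,0,0,0,0]])

```text
t: 5.72
tool_pos: [0.5251, -0.039, 0.002]
ee_rot: [2.082, 2.353, 0.0]
ft_force: [-0.9, 0.9, 3.2]
gripper_width: 0.782
finger_force: 1.8
```

drive_tool(motion=[[0,0,0.2,0,0,0],[0,0,0,0,0,0]])

```text
t: 5.88
tool_pos: [0.5249, -0.039, 0.0001]
ee_rot: [-2.082, -2.353, 0.0]
ft_force: [-0.6, 0.2, 5.5]
gripper_width: 0.782
finger_force: 2.8
```

drive_tool(motion=[[0,0,0.2,0,0,0],[0,0,0,0,0,0]])

```text
t: 6.05
tool_pos: [0.5246, -0.0391, -0.0019]
ee_rot: [-2.082, -2.353, 0.001]
ft_force: [-2.4, -1.0, 8.1]
gripper_width: 0.776
finger_force: 3.8
```

drive_tool(motion=[[0,0,0.1,0,0,0],[0,0,0,0,0,0],[0,0,0,0,0,0]])

```text
t: 6.3
tool_pos: [0.5245, -0.0391, -0.0027]
ee_rot: [-2.081, -2.352, 0.001]
ft_force: [-5.1, -0.6, 9.1]
gripper_width: 0.777
finger_force: 4.2
```

Run:
```python
from h import *
a=capture("wrist")[:,:,::-1][0:300,60:400]
c=capture("scene")[:,:,::-1][130:230,200:330];b=capture("side")[:,:,::-1][180:280,200:330]
o=np.zeros((600,800,3),np.uint8);z=lambda i,w,h:cv2.resize(i,(w,h),interpolation=cv2.INTER_CUBIC)
o[:,:430][:380]=z(a,430,380);o[:281,434:799]=z(c,365,281);o[300:581,434:799]=z(b,365,281)
cv2.imwrite("pics/c6.png",o); print(sensors.get_state()["ft_force"])
```

```text
[-4.7707 -0.4516  9.0259]
```

View pics/c6.png

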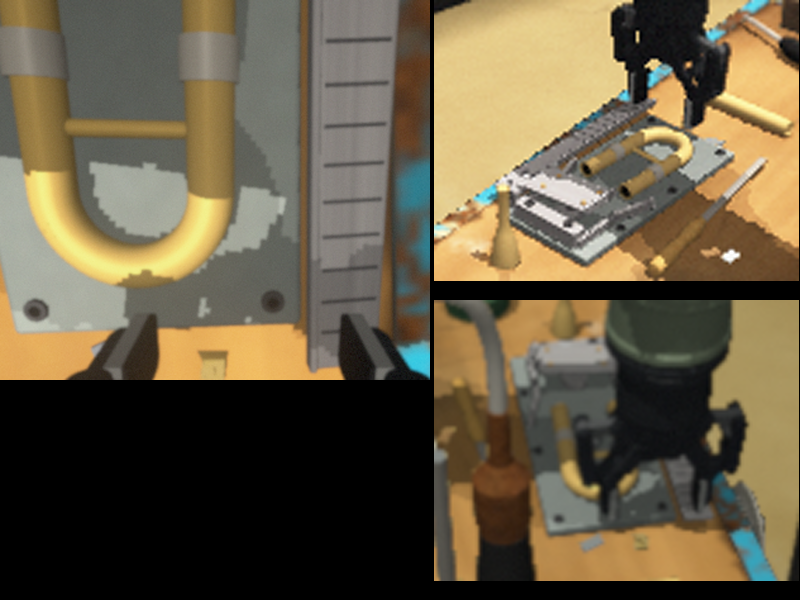

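The bar is down and the flap is visibly raised. The push finger, at px 125–157, is centred behind the crown at (140,287). I'll press slightly deeper, then push.

drive_tool(motion=[[0,0,0.1,0,0,0],[0,0,0,0,0,0],[0.4,0,0,0,0,0],[0.4,0,0,0,0,0],[0.4,0,0,0,0,0],[0.4,0,0,0,0,0],[0.4,0,0,0,0,0],[0.4,0,0,0,0,0],[0,0,0,0,0,0]])

```text
t: 7.2
tool_pos: [0.5226, -0.0151, -0.0035]
ee_rot: [2.081, 2.352, 0.001]
ft_force: [0.6, -0.6, 6.9]
gripper_width: 0.783
finger_force: 3.6
```

drive_tool(motion=[[0.4,0,0,0,0,0],[0.4,0,0,0,0,0],[0.4,0,0,0,0,0],[0.4,0,0,0,0,0],[0,0,0,0,0,0]])

```text
t: 7.62
tool_pos: [0.5207, 0.0008, -0.0035]
ee_rot: [2.081, 2.352, 0.001]
ft_force: [1.6, -0.6, 6.5]
gripper_width: 0.781
finger_force: 3.5
```

Run:
```python
from h import *
s=sensors.get_state();c=cam("wrist",s);a=capture("wrist")[:,:,::-1];cv2.imwrite("pics/w7.png",a)
hsv=cv2.cvtColor(a,cv2.COLOR_BGR2HSV);m=cv2.inRange(hsv,(18,90,60),(35,255,255))
# brass mask: left/right outer edges per row, mapped to fixture coords
T=np.radians(99);fx=np.array([np.cos(T),np.sin(T)]);fy=np.array([-fx[1],fx[0]]);O=np.array([.4711,.0718])
for v in range(0,230,12):
    u=np.where(m[v]>0)[0]; u=u[(u>70)&(u<300)]
    if len(u)>5:
        p=plane(c,[[u.min(),v],[u.max(),v]],.018)[:,:2]-O; print(v,u.min(),u.max(),len(u),(np.c_[p@fx,p@fy]*1000).round(1).tolist())
```

```text
0 71 291 71 [[32.9, 26.1], [30.5, -53.4]]
12 71 239 71 [[29.1, 26.9], [27.4, -34.3]]
24 71 239 72 [[25.2, 27.8], [23.5, -34.1]]
36 71 239 73 [[21.3, 28.6], [19.5, -33.9]]
48 71 239 74 [[17.3, 29.5], [15.4, -33.6]]
96 71 240 79 [[0.2, 33.2], [-1.8, -33.1]]
108 71 240 79 [[-4.3, 34.1], [-6.4, -32.9]]
120 71 240 170 [[-8.9, 35.1], [-11.1, -32.7]]
132 73 240 81 [[-13.6, 35.3], [-15.8, -32.4]]
144 75 240 79 [[-18.5, 35.5], [-20.7, -32.2]]
156 77 241 79 [[-23.4, 35.6], [-25.7, -32.3]]
168 80 241 76 [[-28.5, 35.4], [-30.8, -32.1]]
180 81 240 77 [[-33.7, 36.0], [-36.0, -31.4]]
192 85 238 81 [[-39.0, 35.4], [-41.3, -30.3]]
204 91 234 93 [[-44.5, 33.8], [-46.7, -28.2]]
216 100 227 128 [[-50.2, 30.9], [-52.2, -24.8]]
228 113 216 104 [[-56.0, 26.2], [-57.7, -19.5]]
```

The slide is in contact, about 2° off the lane and within 1 mm of centre at the mouth. I'll keep pushing.

drive_tool(motion=[[0.3,0,0,0,0,0],[0.3,0,0,0,0,0],[0.3,0,0,0,0,0],[0.3,0,0,0,0,0],[0.3,0,0,0,0,0],[0,0,0,0,0,0]])

```text
t: 8.17
tool_pos: [0.5189, 0.0154, -0.0035]
ee_rot: [2.081, 2.352, 0.001]
ft_force: [1.0, -1.5, 6.6]
gripper_width: 0.783
finger_force: 3.4
```

drive_tool(motion=[[0.3,0,0,0,0,0],[0.3,0,0,0,0,0],[0.3,0,0,0,0,0],[0.3,0,0,0,0,0],[0.3,0,0,0,0,0],[0,0,0,0,0,0]])

```text
t: 8.67
tool_pos: [0.517, 0.0304, -0.0035]
ee_rot: [2.081, 2.352, 0.001]
ft_force: [0.7, -1.4, 6.5]
gripper_width: 0.782
finger_force: 3.3
```

drive_tool(motion=[[0.3,0,0,0,0,0],[0.3,0,0,0,0,0],[0.3,0,0,0,0,0],[0,0,0,0,0,0]])

```text
t: 9.0
tool_pos: [0.5159, 0.0393, -0.0036]
ee_rot: [2.081, 2.352, 0.001]
ft_force: [0.9, -1.0, 5.6]
gripper_width: 0.782
finger_force: 3.3
```

drive_tool(motion=[[0.25,0,0,0,0,0],[0.25,0,0,0,0,0],[0.25,0,0,0,0,0],[0,0,0,0,0,0]])

```text
t: 9.33
tool_pos: [0.515, 0.0466, -0.0036]
ee_rot: [2.081, 2.351, 0.001]
ft_force: [1.1, -2.8, 5.4]
gripper_width: 0.776
finger_force: 3.3
```

drive_tool(motion=[[0.15,0,0,0,0,0],[0.1,0,0,0,0,0],[0,0,0,0,0,0]])

```text
t: 9.58
tool_pos: [0.5148, 0.0482, -0.0035]
ee_rot: [2.081, 2.35, -0.0]
ft_force: [2.8, -6.3, 7.2]
gripper_width: 0.78
finger_force: 5.7
```

drive_tool(motion=[[0.1,0,0,0,0,0],[0,0,0,0,0,0]])

```text
t: 9.75
tool_pos: [0.5149, 0.0485, -0.0035]
ee_rot: [2.081, 2.349, -0.001]
ft_force: [3.5, -11.4, 5.9]
gripper_width: 0.783
finger_force: 7.8
```

drive_tool(motion=[[0.15,0,0,0,0,0],[0,0,0,0,0,0],[0,0,0,0,0,0]])

```text
t: 10.0
tool_pos: [0.5151, 0.049, -0.0034]
ee_rot: [2.081, 2.348, -0.001]
ft_force: [6.4, -18.3, 5.9]
gripper_width: 0.781
finger_force: 11.8
```

Run:
```python
from h import *
s=sensors.get_state();c=cam("wrist",s);a=capture("wrist")[:,:,::-1]
sc=capture("scene")[:,:,::-1][130:230,200:330]
o=np.zeros((600,800,3),np.uint8);z=lambda i,w,h:cv2.resize(i,(w,h),interpolation=cv2.INTER_CUBIC)
o[:520,:400]=z(a[:260,30:230],400,520);o[:300,405:795]=z(sc,390,300);o[300:600,405:795]=z(a[:200,40:300],390,300);cv2.imwrite("pics/c8.png",o)
hsv=cv2.cvtColor(a,cv2.COLOR_BGR2HSV);m=cv2.inRange(hsv,(18,90,60),(35,255,255))
T=np.radians(99);fx=np.array([np.cos(T),np.sin(T)]);fy=np.array([-fx[1],fx[0]]);O=np.array([.4711,.0718])
for v in range(0,250,16):
    u=np.where(m[v]>0)[0]; u=u[(u>50)&(u<300)]
    if len(u)>5:
        p=plane(c,[[u.min(),v],[u.max(),v]],.018)[:,:2]-O; print(v,u.min(),u.max(),(np.c_[p@fx,p@fy]*1000).round(1).tolist())
print(s["tool_pos"],s["ft_force"])
```

```text
48 199 209 [[64.5, -20.7], [64.4, -24.5]]
96 60 234 [[49.0, 35.1], [46.8, -32.9]]
112 64 235 [[43.0, 34.9], [40.7, -33.0]]
128 68 236 [[36.7, 34.7], [34.4, -33.0]]
144 71 237 [[30.3, 34.9], [27.9, -33.1]]
160 74 238 [[23.7, 35.0], [21.2, -33.1]]
176 78 238 [[16.8, 34.7], [14.3, -32.8]]
192 82 237 [[9.8, 34.5], [7.3, -31.9]]
208 91 232 [[2.4, 32.0], [0.0, -29.3]]
224 103 221 [[-5.3, 28.2], [-7.3, -24.0]]
240 51 201 [[-12.0, 52.5], [-14.8, -14.4]]
[ 0.5151  0.049  -0.0034] [  6.3697 -18.3044   5.936 ]
```

View pics/c8.png

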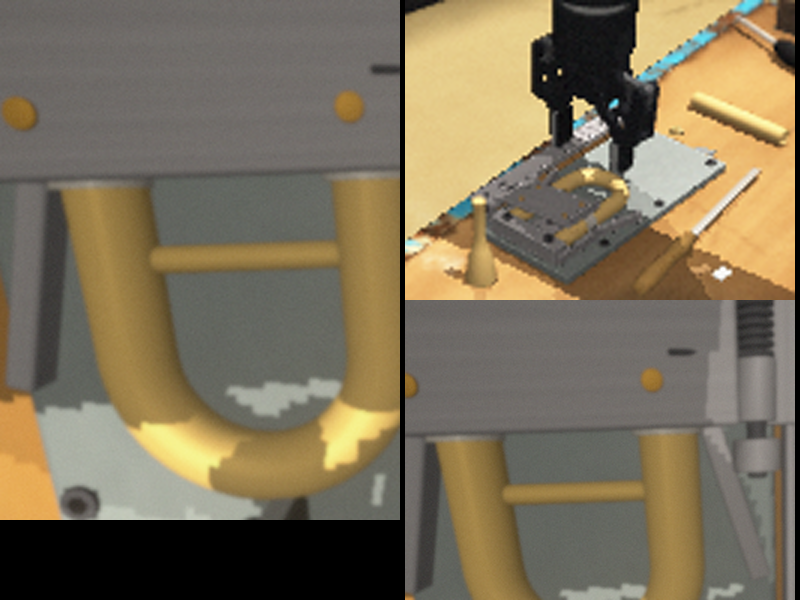

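The slide sits parallel to the lane and centred, with both ferrules just at the flap mouth. The 18 N reaction confirms the stop. I'll back the finger off the crown, then release the bar by lifting.

drive_tool(motion=[[-0.3,0,0,0,0,0],[-0.3,0,0,0,0,0],[-0.2,0,0,0,0,0],[0,0,0,0,0,0],[0,0,-0.4,0,0,0],[0,0,-0.4,0,0,0],[0,0,-0.5,0,0,0],[0,0,-2,0,0,0],[0,0,-3,0,0,0],[0,0,-3,0,0,0],[0,0,0,0,0,0],[0,0,0,0,0,0]])

```text
t: 11.1
tool_pos: [0.5153, 0.0439, 0.0906]
ee_rot: [2.081, 2.352, 0.003]
ft_force: [0.7, -0.2, -0.8]
gripper_width: 0.779
finger_force: 0.0
```

Run:
```python
from h import *
s=sensors.get_state();c=cam("wrist",s);a=capture("wrist")[:,:,::-1];cv2.imwrite("pics/w9.png",a)
hsv=cv2.cvtColor(a,cv2.COLOR_BGR2HSV);m=cv2.inRange(hsv,(18,90,60),(35,255,255))
T=np.radians(99);fx=np.array([np.cos(T),np.sin(T)]);fy=np.array([-fx[1],fx[0]]);O=np.array([.4711,.0718])
g=lambda q:(np.c_[(q-O)@fx,(q-O)@fy]*1000).round(1)
# predicted pixels of home slide outline vs brass mask
w=lambda x,y:np.r_[O+x*fx+y*fy,.018]
u,v=proj(c,w(-.009,0))[0]; col=m[:,int(round(u))]; r=np.where(col>0)[0]; r=r[(r>v-60)&(r<v+60)]
print("crown",g(plane(c,[[u,r.max()]],.018)[:,:2]))
for x in(.045,.03,.02):
    u,v=proj(c,w(x,0))[0];k=np.where(m[int(round(v))]>0)[0];k=k[abs(k-u)<90]
    print(x,g(plane(c,[[k.min(),round(v)],[k.max(),round(v)]],.018)[:,:2]).tolist())
print(s["t"],s["tool_pos"],s["ft_force"])
```

```text
crown [[-18.1   0.8]]
0.045 [[45.9, 34.4], [43.8, -32.3]]
0.03 [[31.1, 34.5], [28.8, -32.3]]
0.02 [[21.8, 59.2], [18.7, -32.5]]
11.1 [0.5153 0.0439 0.0906] [ 0.7213 -0.2489 -0.7632]
```

```bash
python3 -c "
from station import bot;print(bot.job_done())"
```

```text
the job is handed in; nothing more can be done
None
```

The slide is against the end stop (about 18 N reaction; crown measured at x = -18 mm, nominal -17), the bar was pressed until then, the arm is clear, and the job is handed in at about 11 s; I did not confirm by picture that the flap closed on the legs.

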